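# Third hand: press a flanged bracket against the jig's sprung backstop

## Robot

A 6-joint arm with a two-finger parallel gripper is mounted at the origin on the work surface. World frame = base frame: x ahead of the robot, y to its left, z up, the work surface at z = 0. Lengths are in m, angles in rad, forces in N, time in s.
With the tool pointing down it reaches from about 0.275 to 0.975 m from the base axis. Payload 8.4 kg.
Tool frame: the origin (TCP) lies midway between the tips of the shut fingers; the grasp point (between the pads) lies 19 mm behind it; z points along the fingers, y is the line along which they close (so a half turn about z gives the same grasp; the last joint's range is limited). The gripper opens to 92 mm and grips with 3 to 60 N. Pads are 20 mm wide; open, the fingers measure 128 mm over their backs; the gripper's body (75 mm by 189 mm) begins 69 mm behind the grasp point.
Start: joints at [-1.332, 0.353, 1.633, -0, 1.155, -0.002], TCP at [0.149, -0.607, 0.215] pointing down, gripper open.
Joint ranges: [-2.63, 2.63], [-0.92, 2.1], [0.06, 2.66], [-1.3, 4.44], [0, 2.69], [-3.02, 3.02]. Speed limits (rad/s): [2.22, 2.22, 2.79, 3.14, 3.14, 3.14].

## Interface

Orientations are given as a unit quaternion [w, x, y, z].
In Python, from bench import readout, cams, job gives the robot as it stands.
- The arm moves only by the tool step_arm, never from a script. Its argument "moves" is a list of rows, each a list of 5 numbers: the finger opening in m, from 0 to 0.0919, then the shift along the tool's x, y, z in m, then the turn about the tool's z in degrees. A call has 1 to 5 rows; each row shifts and turns the commanded pose from where the row before left it, along the tool's axes as they then stand; what a row does not reach is not made up. A row lasts 1/8 s, in which the tool goes at most 62.5 mm and 10.7 degrees, less where a joint would pass 70% of its speed; a pose out of reach is approached as far as the arm can. A call is refused whole if a number of a shift passes 0.0625 or a number of a turn 10.7, either way. A call with a gripper value outside its range is refused whole. The fingers move at their own pace and stop on an object; the grip force is fixed at half the most. Time passes only in rows, so rows that do not move let the fingers close. It gives the time, the measured TCP pose, the force, the opening and the grip force at its end, in the units of the state.
- readout.state(): the state, without advancing time (a new reading comes with each control period).
- cams.get_image(name): name is "side" or "top" or "wrist"; returns the picture (420x560x3 uint8, blue, green, red); there is no depth.
- cams.get_calibration(name): a dict with "camera_matrix" (3x3 intrinsics, pixels), "D" ([k1, k2, p1, p2, k3] as OpenCV has them; the pictures are not rectified), "T" (4x4, takes a point from camera to world coordinates). Camera axes: x right, y down, z forward; pixel columns grow to the right and rows downward; lengths in m; the calibration is good to about 2 mm. A picture is of the moment at which its call begins: read the wrist's pose just before it. get_calibration takes no time and is no camera call; for the wrist camera it gives the pose at the moment of the call.
- job.job_done(): hands the job in; it is judged then, once.
The state is a dict: "time": time; "qpos": joint angles; "joint_velocities": joint speeds; "joint_efforts": joint torques, N m; "ee_pos": TCP position; "tool_rot": TCP orientation; "force": force on the tool from outside, world axes, zero at the start; "torque": the same for the moment, N m; "finger_gap": finger opening in m; "grip_force": force on a finger pad.
Only numpy, scipy, OpenCV 4.12 (cv2) and the standard library are available. Lean on these libraries where they do the work, as an engineer would, in place of code of your own. Each camera call takes 0.05 s, during which the arm holds its last target. There are 200 camera calls.

## Task

Pick up the flanged bracket and set it on the bed of the bolting jig with its flange facing the sprung backstop, then push the flange flat and centred against the backstop until the backstop's pointer stands between the two lines on the scale, never driving the backstop to the end of its travel. Keep that push steady for three seconds so that a colleague can put the bolts in, and finish while still holding the bracket there: do not let go. Leave the other things on the bench where they are.

Things in the scene. Friction and masses are not known exactly. Their poses are not given: they have to be found in the camera images.
- bracket: Flanged bracket, bare steel, 0.5 to 0.8 kg: square tube 40 mm wide and high lying along x (x = -50 to 42 mm), a flange plate 90 wide (y), 60 high, 8 thick across its +x end (x = 42 to 50 mm), four dark bolt holes; undersides level. Origin: on the underside, on the tube's centreline, 50 mm behind the flange's outer face; z up. Stands in one of three spots on the robot's right among two offcuts.
- bracket_grip (a point): A good place to grip the bracket, across the two 40 mm sides of its tube: 10 mm ahead (+x) of the bracket's origin, 24 mm above its underside. The centre of mass is about 10 mm further towards the flange. Axes as the bracket's.
- flange_face (a point): Centre of the bracket's flange outer face: 50 mm ahead of the bracket's origin along its x and 30 mm above its underside. Axes as the bracket's.
- jig: Bolting jig, fixed: dark steel bed plate 260 (x) by 150 (y) by 12 mm thick, clear on top from x = -130 mm to the backstop at x = 20 mm; grey housing 62 mm high, 110 mm wide at its far end (x = 100 to 130 mm). Origin: centre of the bed's underside, on the bench; x points from the loading end to the backstop, the way to push; z up.
- scale (a point): Point midway between the two black lines across the top of the aluminium scale rail on the left side of the jig's bed, at x = 46, y = 63, z = 30 mm in the jig's frame; the lines are at x = 40 and 52 mm. The rail is 22 mm wide (y = 52 to 74 mm), runs from x = 5 to 95 mm, its top 30 mm above the bench. Axes as the jig's.
- backstop_face (a point): Centre of the front face of the sprung backstop, an aluminium pad 90 mm wide, 60 high, 12 thick on two rods with coil springs. At rest at x = 20, y = 0, z = 42 mm in the jig's frame; moves with the pad along the jig's x. Axes as the jig's. A thin black pointer level with this face reaches from the pad's left edge over the scale rail.
- backstop (a joint): How far the backstop is pushed back along the jig's x, in m: 0 at rest, 0.045 at the end of travel. The pointer is between the two lines from 0.020 to 0.032. The spring has no preload and gives 0.5 N per mm (10 N at the first line, 16 N at the second, 22 N at the end), with little friction; it pushes back when the push is taken away.
- tube_offcut: Bystander: a plain square steel tube offcut without flange, 90 mm long (x), 40 mm wide and high. Origin: centre of its underside.
- angle_offcut: Bystander: an L-shaped steel angle offcut, 100 mm long (x), 50 mm wide, 50 mm high, 5 mm thick. Origin: centre of its underside.
- brake_disc: Bystander: a flat steel brake disc, about 180 mm across, 5 mm thick, on the robot's left. Origin: centre of its underside.
- wrench: Bystander: a wrench lying beyond the offcuts. Origin: its underside near its middle.
- hammer: Bystander: a hammer lying at the far left. Origin: its underside near its middle.
- spray_can: Bystander: a grey can, 64 mm across, 170 mm high, standing at the far right. Origin: centre of its underside.
Not all that is in view belongs to the job. What is shaped like the bracket but orange is not meant.

How it is judged:
On the way, in this order (a step that is already met when the one before it is completed fails the run):
1. the bracket is picked up clear of the bench (height (world z) of bracket above 0.03 m), for 0.1 s.
2. the bracket is pressed flat and centred against the backstop, pointer between the lines, steadily for three seconds (value of joint backstop between 0.02 and 0.032 m and contact force between bracket and backstop between 7 and 20 N and contact force between the fingers and bracket above 3 N and x of flange_face in the frame of backstop_face between -0.004 and 0.004 m and y of bracket in the frame of jig between -0.01 and 0.01 m and z of bracket in the frame of jig between 0.009 and 0.018 m and angle between the x axis of bracket and the x axis of jig, either way round below 0.08 rad and angle between bracket's own z axis and vertical below 0.08 rad), for 2.5 s.
At the end, for the whole second after the job is handed in: Still held by the fingers: on the jig bed (within 6 mm), upright and square within 0.08 rad, centred within 10 mm, flange within 4 mm of the backstop face, backstop pushed 20 to 32 mm (pointer between the lines), 7 to 20 N between bracket and backstop (all of step 2); the arm keeps its last pose, push and grip.
It fails at once if the backstop is driven to the end of its travel (beyond 42 mm) (value of joint backstop above 0.042 m).
It fails at once if another thing on the bench is moved by more than 30 mm (distance of any of tube_offcut, angle_offcut, brake_disc, wrench, hammer, spray_can from where it was at the start of the episode above 0.03 m).
It also fails if it takes over 45 s, if anything falls off the work surface, if the arm or the gripper's body presses on something with over 40 N, if the wrist force passes 120 N, or if a joint passes its speed limit or range.

## Working session

There is one attempt and no reset: what is moved stays moved. The work goes in short steps, Python scripts to look and compute and a tool call to move; the robot and the scene stay as the last step left them, time stands still between calls to the robot, and variables do not carry over. Pictures are saved under pics/ and viewed, at most 10 in all, crops included, and the job is handed in when it is done.

Besides the shell and the picture viewer there is one more tool, called after "Emit:" in YAML: its name, and indented under it one key for each argument. step_arm: Moves the arm, as the interface text tells. Its arguments: {"type":"object","properties":{"moves":{"type":"array"}},"required":["moves"]}

```bash
mkdir -p pics; cat > h.py <<'E'
import numpy as np, cv2
from bench import readout, cams, job
def ray(cal,u,v):
    p=cv2.undistortPoints(np.array([[[u,v]]],float),np.array(cal["camera_matrix"]),np.array(cal["D"]))[0,0]
    T=np.array(cal["T"]); return T[:3,3], T[:3,:3]@np.array([p[0],p[1],1.])
def onz(cal,u,v,z):
    o,d=ray(cal,u,v); return o+d*(z-o[2])/d[2]
def proj(cal,P):
    T=np.array(cal["T"]); R=T[:3,:3].T; 
    return cv2.projectPoints(np.array(P,float).reshape(-1,1,3),cv2.Rodrigues(R)[0],-R@T[:3,3],np.array(cal["camera_matrix"]),np.array(cal["D"]))[0].reshape(-1,2)
E
python3 - <<'E'
from h import *
s=readout.state(); print(s)
for n in("top","side"):
    cv2.imwrite(f"pics/{n}0.png",cams.get_image(n)); print(n,np.round(cams.get_calibration(n)["T"],3))
E
```

```text
{'time': 0.0, 'qpos': array([-1.33239539e+00,  3.53611018e-01,  1.63415160e+00,  3.50923063e-05,
        1.15520374e+00, -2.38857529e-03]), 'joint_velocities': array([-1.91494921e-03,  1.85249981e-03, -1.38418149e-03,  1.55306660e-04,
       -6.87248103e-05,  8.62511546e-04]), 'joint_efforts': array([ 2.90469725e-04, -5.93837750e+01, -3.34210503e+01,  6.98310882e-02,
        2.34007370e-02, -1.19410906e-04]), 'ee_pos': array([ 0.14894147, -0.60647023,  0.21387942]), 'tool_rot': array([-6.83965697e-04,  9.92761919e-01,  1.20097044e-01, -6.49288356e-05]), 'force': array([ 0.32584582, -0.65208818,  0.04496598]), 'torque': array([-0.01676155, -0.02315412, -0.02077426]), 'grip_force': 0.0, 'finger_gap': 0.09214944428663176}
top [[-0.01  -0.984  0.179  0.372]
 [-1.     0.013  0.017  0.015]
 [-0.019 -0.179 -0.984  0.984]
 [ 0.     0.     0.     1.   ]]
side [[-0.955 -0.181  0.233  0.242]
 [-0.295  0.591 -0.751  0.953]
 [-0.002 -0.786 -0.618  0.827]
 [ 0.     0.     0.     1.   ]]
```

View pics/top0.png

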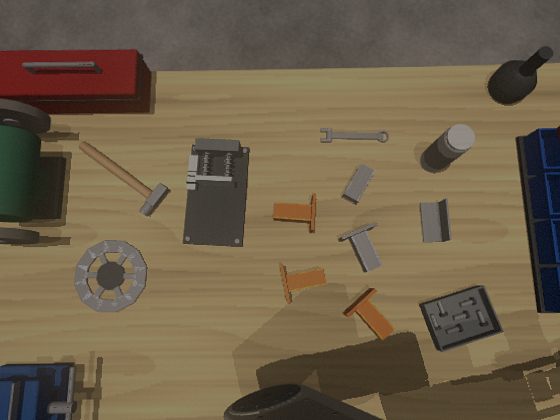

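View pics/side0.png

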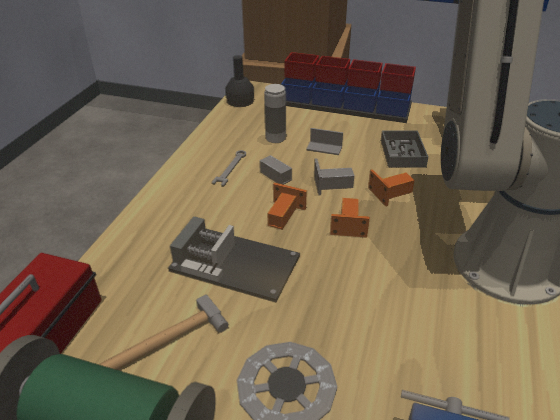

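Top view. Things that could be taken for the bracket:
- grey flanged piece at (362,247)
- orange flanged pieces at (297,212), (302,280) and (370,313)
- plain tube at (358,184)
- angle at (435,222)

I choose the grey flanged piece at (362,247). Its flange is at its upper left, about (358,233). The jig is at (217,192), with its backstop towards +x (up). Next is a close crop to check both.

```bash
python3 - <<'E'
from h import *
im=cv2.imread("pics/top0.png")
a=cv2.resize(im[215:280,330:390],None,fx=6,fy=6,interpolation=2); b=cv2.resize(im[130:255,175:260],None,fx=4.5,fy=4.5,interpolation=2)
H=max(a.shape[0],b.shape[0]); o=np.zeros((H,a.shape[1]+b.shape[1],3),np.uint8); o[:a.shape[0],:a.shape[1]]=a; o[:b.shape[0],a.shape[1]:]=b
cv2.imwrite("pics/crop0.png",o); print(o.shape,a.shape)
c=cams.get_calibration("top")
# bracket: grey mask -> contours
hsv=cv2.cvtColor(im,cv2.COLOR_BGR2HSV)
m=((hsv[...,1]<50)&(hsv[...,2]>60)).astype(np.uint8)
n,l,st,ce=cv2.connectedComponentsWithStats(m)
for i in range(1,n):
    if st[i,4]>150: print(st[i],ce[i].round(1),onz(c,*ce[i],0.04).round(3))
for z,uv in((0.012,[(184,243),(240,245),(249,150)]),(0.04,[(362,247)])):
    for p in uv: print(p,onz(c,*p,z).round(4))
E
```

```text
(562, 742, 3) (390, 360, 3)
[    0     0   560    71 34694] [288.7  31. ] [ 1.036 -0.009  0.04 ]
[ 22  62  73   5 308] [58.5 64.2] [0.95  0.601 0.04 ]
[438 124  37  34 832] [456.7 139.9] [ 0.723 -0.425  0.04 ]
[321 129  68  13 423] [353.4 135.4] [ 0.74  -0.168  0.04 ]
[ 183  138   66  108 5228] [215.3 195.2] [0.59  0.181 0.04 ]
[344 164  31  38 568] [358.9 182. ] [ 0.618 -0.176  0.04 ]
[140 183  27  32 311] [152.8 198.6] [0.583 0.336 0.04 ]
[420 203  23  39 741] [430.7 222. ] [ 0.515 -0.344  0.04 ]
[342 223  40  48 780] [364.8 247.4] [ 0.456 -0.182  0.04 ]
[  74  240   73   72 3208] [109.9 275.8] [0.395 0.43  0.04 ]
[ 424  286   79   65 2431] [459.1 317. ] [ 0.293 -0.39   0.04 ]
[ 48 367  27  53 477] [ 64.8 398.5] [0.123 0.512 0.04 ]
(184, 243) [0.4744 0.2619 0.012 ]
(240, 245) [0.4677 0.1215 0.012 ]
(249, 150) [0.7155 0.0996 0.012 ]
(362, 247) [ 0.4567 -0.1757  0.04  ]
```

View pics/crop0.png

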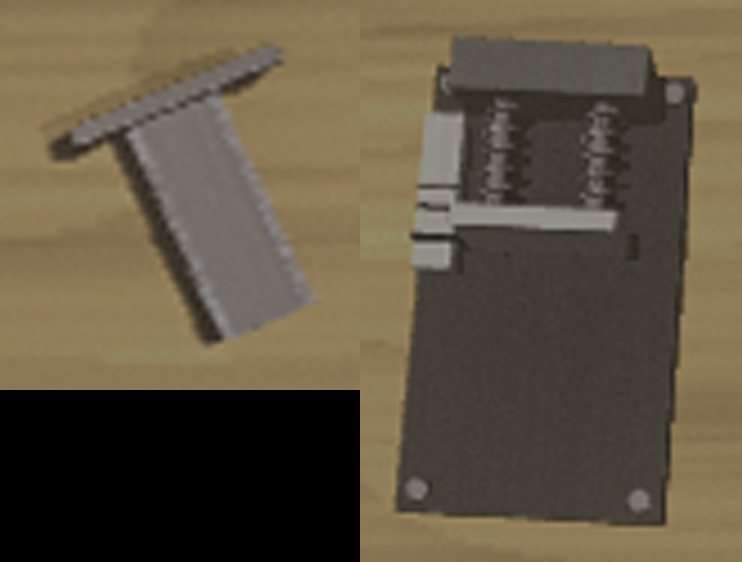

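The crop confirms a bare-steel flanged bracket: the tube's free end is at about (374,268), and the flange top runs from (341,236) to (377,223). On the jig, the scale rail is on the left, with its two lines at v of about 171 and 176. The pointer is at v of about 182.

```bash
python3 - <<'E'
from h import *
c=cams.get_calibration("top")
J=np.array([onz(c,175+(x-360)/4.5,130+y/4.5,.012) for x,y in((397,510),(664,523),(694,78),(437,68))])
print(J.round(4)); e=[np.linalg.norm(J[i]-J[(i+1)%4]) for i in range(4)];print(np.round(e,4))
d=(J[3]-J[0]+J[2]-J[1]);print("jig c",J.mean(0).round(4),"yaw",np.degrees(np.arctan2(d[1],d[0])))
d2=(J[0]-J[1]+J[3]-J[2]);print("yaw from y",np.degrees(np.arctan2(-d2[0],d2[1])))
B=np.array([onz(c,330+x/6,215+y/6,.04) for x,y in((222,340),(312,298),(215,97),(127,130))])
print(B.round(4)); print(np.round([np.linalg.norm(B[i]-B[(i+1)%4]) for i in range(4)],4))
d=B[2]+B[3]-B[0]-B[1]; yaw=np.arctan2(d[1],d[0]); ax=np.array([np.cos(yaw),np.sin(yaw),0])
end=(B[0]+B[1])/2; print("br yaw",np.degrees(yaw),"origin",(end+.05*ax).round(4),"grip",(end+.06*ax).round(4))
F=np.array([onz(c,330+x/6,215+y/6,.06) for x,y in((62,130),(272,44))]);print("flange",F.round(4),np.linalg.norm(F[0]-F[1]),"exp centre",F.mean(0)-.05*ax, "yaw",np.degrees(np.arctan2(*(F[0]-F[1])[:2])))
import scipy.spatial.transform as t
w,x,y,z=readout.state()["tool_rot"]; print(t.Rotation.from_quat([x,y,z,w]).as_matrix().round(3))
E
```

```text
[[0.4736 0.2639 0.012 ]
 [0.4645 0.1151 0.012 ]
 [0.7228 0.099  0.012 ]
 [0.7312 0.2488 0.012 ]]
[0.149  0.2588 0.15   0.2581]
jig c [0.598  0.1817 0.012 ] yaw -3.463286368540238
yaw from y -3.3652629206780507
[[ 0.3979 -0.1845  0.04  ]
 [ 0.4141 -0.2209  0.04  ]
 [ 0.4949 -0.1868  0.04  ]
 [ 0.4819 -0.1509  0.04  ]]
[0.0398 0.0877 0.0382 0.0905]
br yaw 22.342215122893904 origin [ 0.4523 -0.1837  0.04  ] grip [ 0.4615 -0.1799  0.04  ]
flange [[ 0.4799 -0.1218  0.06  ]
 [ 0.5132 -0.2061  0.06  ]] 0.09060947744231324 exp centre [ 0.45031193 -0.18297552  0.06      ] yaw -21.5528094398442
[[ 0.971  0.238 -0.   ]
 [ 0.238 -0.971  0.001]
 [ 0.    -0.001 -1.   ]]
```

Emit:
step_arm:
  moves:
    - [0.0919,0,0,0,-8.2]
    - [0.0919,0.056,-0.035,0,0]
    - [0.0919,0.056,-0.035,0,0]
    - [0.0919,0.056,-0.035,0,0]
    - [0.0919,0.056,-0.035,0,0]

```text
time: 0.72
ee_pos: [0.2967, -0.4029, 0.2144]
tool_rot: [-0.0, 0.982, 0.191, 0.0]
force: [0.2, -0.0, 0.1]
finger_gap: 0.092
grip_force: 0.0
```

Emit:
step_arm:
  moves:
    - [0.0919,0.056,-0.035,0,0]
    - [0.0919,0.056,-0.035,0,0]
    - [0.0919,0.056,-0.035,0,0]
    - [0.0919,0.04,-0.025,0,0]
    - [0.0919,0,0,0,0]

```text
time: 1.35
ee_pos: [0.4352, -0.2125, 0.2144]
tool_rot: [-0.0, 0.981, 0.193, 0.0]
force: [0.2, -0.8, -0.1]
finger_gap: 0.0917
grip_force: 0.0
```

```bash
cat > rel.py <<'E'
from h import *
from scipy.spatial.transform import Rotation as Ro
import sys
s=readout.state(); w,x,y,z=s["tool_rot"]; R=Ro.from_quat([x,y,z,w]).as_matrix()
print("t",round(s["time"],2),s["ee_pos"].round(4),"yaw",round(np.degrees(np.arctan2(R[1,0],R[0,0])),2),"z",R[:,2].round(3),"F",s["force"].round(1),"gap",round(s["finger_gap"],4),round(s["grip_force"],1))
if len(sys.argv)>3: print("tool shift",(R.T@(np.array(list(map(float,sys.argv[1:4])))-s["ee_pos"])).round(4))
E
python3 rel.py 0.4605 -0.18 0.005; python3 -c "
from h import *
cv2.imwrite('pics/w1.png',cams.get_image('wrist'))
c=cams.get_calibration('wrist');print(proj(c,[[.4605,-.18,.04]]))"
```

```text
t 1.35 [ 0.4352 -0.2125  0.2144] yaw 22.23 z [ 0.     0.001 -1.   ] F [ 0.2 -0.8 -0.1] gap 0.0917 0.0
tool shift [ 0.0357 -0.0204  0.2094]
[[257.30186836 156.462404  ]]
```

View pics/w1.png

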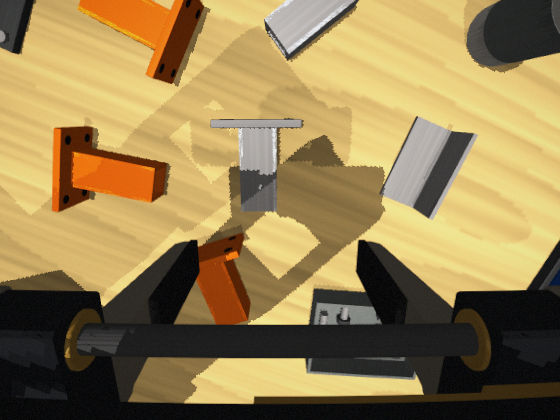

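The wrist view confirms the bare-steel bracket. The tube runs from u=239 to 278, with its end at v of about 211, and the flange top is at v of about 120 (u 210 to 302). It lies square to the tool, and the predicted grip point (257,156) falls on its centreline. I'll check this numerically and then descend.

```bash
python3 - <<'E'
from h import *
c=cams.get_calibration("wrist")
a=onz(c,210,119.5,.06);b=onz(c,302,119.5,.06)
print(a,b,np.linalg.norm(a-b),np.degrees(np.arctan2(b[0]-a[0],-(b[1]-a[1]))))
y=np.radians(22.2);f=(a+b)/2;print("grip from flange",f[:2]-.04*np.array([np.cos(y),np.sin(y)]))
for u,v in((258.5,211),(258.5,130)):print(onz(c,u,v,.04))
E
```

```text
[ 0.47939606 -0.12410718  0.06      ] [ 0.5133137  -0.20774461  0.06      ] 0.09025312295778941 22.074121983797816
grip from flange [ 0.45932006 -0.18103952]
[ 0.40428061 -0.20326356  0.04      ]
[ 0.48675173 -0.17113662  0.04      ]
```

Emit:
step_arm:
  moves:
    - [0.0919,0.036,-0.02,0.02,0]
    - [0.0919,0,0,0.05,0]
    - [0.0919,0,0,0.05,0]
    - [0.0919,0,0,0,0]

```text
time: 1.9
ee_pos: [0.4564, -0.1828, 0.0918]
tool_rot: [-0.002, 0.982, 0.19, -0.003]
force: [-0.3, 0.4, 0.8]
finger_gap: 0.0917
grip_force: 0.0
```

```bash
python3 rel.py 0.4605 -0.18 0.005
```

```text
t 1.9 [ 0.4564 -0.1828  0.0918] yaw 21.93 z [-0.007  0.003 -1.   ] F [-0.3  0.4  0.8] gap 0.0917 0.0
tool shift [ 0.0053 -0.0006  0.0868]
```

Emit:
step_arm:
  moves:
    - [0.0919,0.004,0,0.04,0]
    - [0.0919,0,0,0.03,0]
    - [0.0919,0,0,0.014,0]
    - [0.0919,0,0,0,0]

```text
time: 2.4
ee_pos: [0.4637, -0.182, 0.0112]
tool_rot: [0.0, 0.982, 0.19, -0.0]
force: [-0.1, 0.4, 0.0]
finger_gap: 0.0916
grip_force: 0.0
```

```bash
python3 rel.py 0.46 -0.1807 0.005
```

```text
t 2.4 [ 0.4637 -0.182   0.0112] yaw 21.96 z [-0. -0. -1.] F [-0.1  0.4  0. ] gap 0.0916 0.0
tool shift [-0.0029 -0.0025  0.0062]
```

Emit:
step_arm:
  moves:
    - [0.0919,-0.003,-0.001,0.005,0]
    - [0.0919,0,0,0,0]
    - [0.03,0,0,0,0]
    - [0.03,0,0,0,0]
    - [0.03,0,0,0,0]

```text
time: 3.02
ee_pos: [0.4604, -0.1815, 0.0057]
tool_rot: [0.0, 0.982, 0.191, 0.0]
force: [-0.4, -0.3, 0.1]
finger_gap: 0.0644
grip_force: 0.0
```

Emit:
step_arm:
  moves:
    - [0.03,0,0,0,0]
    - [0.03,0,0,0,0]
    - [0.03,0,0,0,0]

```text
time: 3.4
ee_pos: [0.46, -0.1812, 0.0055]
tool_rot: [-0.0, 0.982, 0.191, -0.0]
force: [-0.4, 2.7, 1.3]
finger_gap: 0.0397
grip_force: 30.0
```

```bash
python3 rel.py 0.46 -0.1807 0.005
```

```text
t 3.4 [ 0.46   -0.1812  0.0055] yaw 21.99 z [-0.001  0.001 -1.   ] F [-0.4  2.7  1.3] gap 0.0397 30.0
tool shift [ 0.0002 -0.0005  0.0005]
```

Emit:
step_arm:
  moves:
    - [0.03,0,0,-0.02,0]
    - [0.03,0,0,-0.04,0]
    - [0.03,0,0,-0.06,8.5]
    - [0.03,0,0,0,8.5]
    - [0.03,0,0,0,8.4]

```text
time: 4.03
ee_pos: [0.46, -0.1815, 0.1258]
tool_rot: [0.0, 0.999, -0.032, 0.0]
force: [0.1, 0.1, -6.3]
finger_gap: 0.0399
grip_force: 30.0
```

Emit:
step_arm:
  moves:
    - [0.03,0.005,-0.03,0,0]
    - [0.03,0.009,-0.05,0,0]
    - [0.03,0.009,-0.05,0,0]
    - [0.03,0.009,-0.05,0,0]
    - [0.03,0.009,-0.05,0,0]

```text
time: 4.65
ee_pos: [0.5144, 0.0471, 0.1249]
tool_rot: [0.0, 1.0, -0.03, -0.001]
force: [0.9, -0.3, -5.9]
finger_gap: 0.0397
grip_force: 30.0
```

Emit:
step_arm:
  moves:
    - [0.03,0.009,-0.05,0,0]
    - [0.03,0.009,-0.05,0,0]
    - [0.03,0.004,-0.03,0,0]
    - [0.03,0,0,0,0]
    - [0.03,0,0,0,0]

```text
time: 5.28
ee_pos: [0.5436, 0.1735, 0.1247]
tool_rot: [0.001, 1.0, -0.029, -0.001]
force: [0.2, -1.0, -5.5]
finger_gap: 0.0398
grip_force: 30.0
```

```bash
python3 rel.py 0.548 0.1847 0.12;python3 - <<'E'
from h import *
w=cams.get_image('wrist');t=cams.get_image('top')
print(proj(cams.get_calibration('wrist'),[[.618,.1805,.072],[.473,.264,.012],[.4645,.115,.012],[.723,.099,.012]]).round(1))
o=np.zeros((560,800,3),np.uint8);o[:420,:560]=w;b=cv2.resize(t[125:255,180:260],None,fx=3,fy=3,interpolation=2);o[:390,560:]=b[:, :240]
cv2.imwrite('pics/w2.png',o)
E
```

```text
t 5.28 [0.5436 0.1735 0.1247] yaw -3.38 z [-0.002 -0.001 -1.   ] F [ 0.2 -1.  -5.5] gap 0.0398 30.0
tool shift [ 0.0038 -0.0115  0.0046]
[[259.5 123.4]
 [189.6 279.5]
 [340.9 279.1]
 [358.  -21.3]]
```

View pics/w2.png

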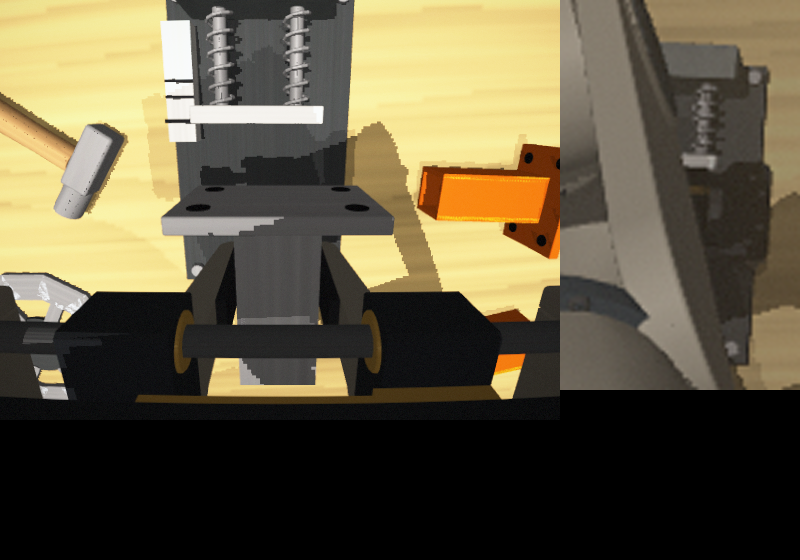

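The wrist view shows the flange's near top edge from (162,234) to (393,234). The pad's front top edge runs from (190,123) to (323,123), at z = 0.072. The scale lines are at v of about 82 and 97, and the pointer is on the rail at v=123.

```bash
python3 - <<'E'
from h import *
c=cams.get_calibration('wrist'); ee=readout.state()["ee_pos"]
a=onz(c,190.5,122,.072);b=onz(c,323.5,123.5,.072);print("pad",a,b,np.linalg.norm(a-b),np.degrees(np.arctan2(b[0]-a[0],a[1]-b[1])))
a2=onz(c,162,217,ee[2]-.0055+.06);b2=onz(c,393,217.5,ee[2]-.0055+.06);print("flange",a2,b2,np.linalg.norm(a2-b2),np.degrees(np.arctan2(b2[0]-a2[0],a2[1]-b2[1])))
X=np.array([.9982,-.0593,0]);Y=np.array([.0593,.9982,0]);d=(a+b)/2-(a2+b2)/2
print("pad-flange along,lat",d@X,d@Y)
E
```

```text
pad [0.62192982 0.22707851 0.072     ] [0.61538167 0.13736597 0.072     ] 0.08995119567519155 -4.174632266764027
flange [0.58763368 0.21414856 0.17961284] [0.58214227 0.12671467 0.17961284] 0.0876061615145684 -3.593823794262107
pad-flange along,lat 0.03300780663866555 0.01377183130740371
```

Emit:
step_arm:
  moves:
    - [0.03,-0.003,-0.01,0,0]
    - [0.03,0,-0.002,0.03,0]
    - [0.03,0,0,0.04,0]
    - [0.03,0,0,0.02,0]
    - [0.03,0,0,0,0]

```text
time: 6.0
ee_pos: [0.541, 0.1859, 0.0342]
tool_rot: [0.001, 1.0, -0.03, -0.002]
force: [0.0, -0.5, -6.4]
finger_gap: 0.0397
grip_force: 30.0
```

```bash
python3 rel.py 0.541 0.1865 0.0185
```

```text
t 6.0 [0.541  0.1859 0.0342] yaw -3.43 z [-0.003 -0.001 -1.   ] F [ 0.  -0.5 -6.4] gap 0.0397 30.0
tool shift [ 0.     -0.0006  0.0157]
```

Emit:
step_arm:
  moves:
    - [0.03,0,0,0.01,0]
    - [0.03,0,0,0.003,0]
    - [0.03,0,0,0.0015,0]
    - [0.03,0,0,0,0]
    - [0.03,0,0,0,0]

```text
time: 6.62
ee_pos: [0.5425, 0.1863, 0.0214]
tool_rot: [-0.0, 1.0, -0.03, 0.0]
force: [-0.9, -0.4, -7.2]
finger_gap: 0.0398
grip_force: 30.0
```

```bash
python3 rel.py 0.541 0.1865 0.0175
```

```text
t 6.62 [0.5425 0.1863 0.0214] yaw -3.4 z [ 0.  0. -1.] F [-0.9 -0.4 -7.2] gap 0.0398 30.0
tool shift [-0.0015 -0.0001  0.0039]
```

Emit:
step_arm:
  moves:
    - [0.03,0,0,0.002,0]
    - [0.03,0,0,0.001,0]
    - [0.03,0,0,0.0005,0]
    - [0.03,0,0,0,0]

```text
time: 7.12
ee_pos: [0.5424, 0.1862, 0.0176]
tool_rot: [-0.0, 1.0, -0.03, 0.0]
force: [-0.2, 0.9, -5.6]
finger_gap: 0.0396
grip_force: 30.0
```

Emit:
step_arm:
  moves:
    - [0.03,0.01,0,0,0]
    - [0.03,0.01,0,0,0]
    - [0.03,0.01,0,0,0]
    - [0.03,0,0,0,0]

```text
time: 7.62
ee_pos: [0.5735, 0.1845, 0.0176]
tool_rot: [-0.0, 1.0, -0.03, 0.0]
force: [0.7, 0.0, -5.4]
finger_gap: 0.0397
grip_force: 30.0
```

Emit:
step_arm:
  moves:
    - [0.03,0.005,0,0,0]
    - [0.03,0.005,0,0,0]
    - [0.03,0.005,0,0,0]
    - [0.03,0,0,0,0]

```text
time: 8.12
ee_pos: [0.5869, 0.1836, 0.0175]
tool_rot: [0.0, 1.0, -0.03, -0.001]
force: [-3.5, 0.8, -1.5]
finger_gap: 0.0398
grip_force: 30.0
```

Emit:
step_arm:
  moves:
    - [0.03,0.005,0,0,0]
    - [0.03,0.005,0,0,0]
    - [0.03,0.003,0,0,0]
    - [0.03,0.002,0,0,0]
    - [0.03,0,0,0,0]

```text
time: 8.75
ee_pos: [0.5991, 0.1828, 0.0175]
tool_rot: [0.0, 1.0, -0.03, -0.003]
force: [-13.9, 2.0, 8.0]
finger_gap: 0.0401
grip_force: 30.0
```

```bash
python3 rel.py; python3 - <<'E'
from h import *
w=cams.get_image('wrist'); cv2.imwrite('pics/w3.png',w)
E
```

```text
t 8.75 [0.5991 0.1828 0.0175] yaw -3.43 z [-0.006 -0.    -1.   ] F [-13.9   2.    8. ] gap 0.0401 30.0
```

View pics/w3.png

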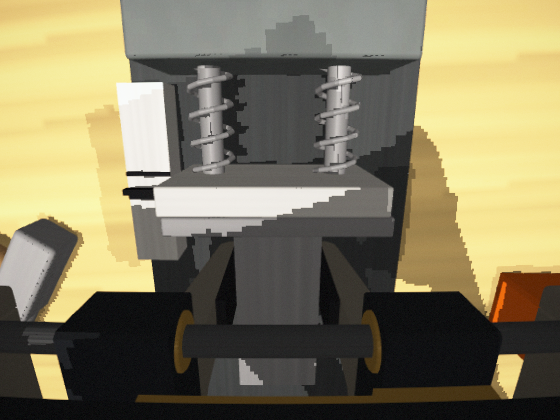

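The pointer, at about (128,191), sits on the nearer line. The farther line is at v of about 173. The flange is flat and centred on the pad, with edges at u 161 to 393 against 154 to 392. It needs about 5 mm more push and a little less downward pressure.

Emit:
step_arm:
  moves:
    - [0.03,0,0,-0.001,0]
    - [0.03,0.003,0,0,0]
    - [0.03,0.003,0,0,0]
    - [0.03,0,0,0,0]

```text
time: 9.3
ee_pos: [0.6042, 0.1825, 0.0175]
tool_rot: [0.0, 1.0, -0.03, -0.004]
force: [-13.6, 3.8, 1.3]
finger_gap: 0.0401
grip_force: 30.0
```

```bash
python3 rel.py; python3 - <<'E'
from h import *
w=cams.get_image('wrist'); cv2.imwrite('pics/w4.png',cv2.resize(w[60:260,90:290],None,fx=3,fy=3,interpolation=2))
E
```

```text
t 9.3 [0.6042 0.1825 0.0175] yaw -3.44 z [-0.008 -0.001 -1.   ] F [-13.6   3.8   1.3] gap 0.0401 30.0
```

View pics/w4.png

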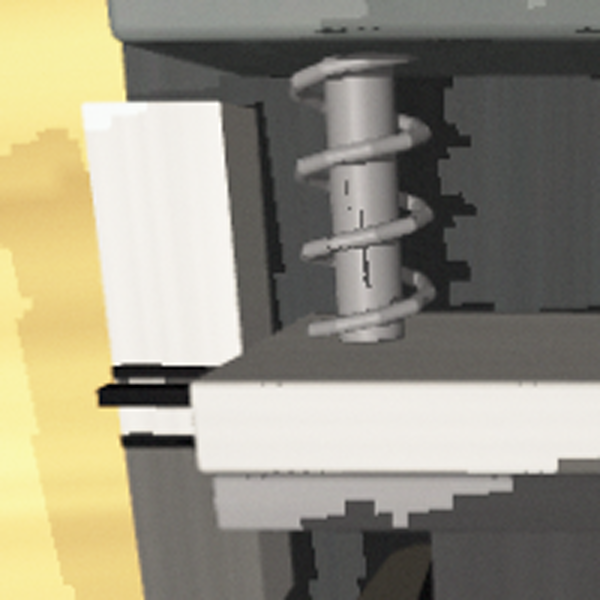

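The pointer, at crop row 395, now stands between the two lines at rows 371 and 440. The force (about 13 N) and the geometry both put the backstop at about 26 mm. I'll hold here.

Emit:
step_arm:
  moves:
    - [0.03,0,0,0,0]
    - [0.03,0,0,0,0]
    - [0.03,0,0,0,0]
    - [0.03,0,0,0,0]
    - [0.03,0,0,0,0]

```text
time: 9.98
ee_pos: [0.6043, 0.1825, 0.0176]
tool_rot: [0.0, 1.0, -0.03, -0.004]
force: [-14.8, 4.1, 0.3]
finger_gap: 0.0398
grip_force: 30.0
```

Emit:
step_arm:
  moves:
    - [0.03,0,0,0,0]
    - [0.03,0,0,0,0]
    - [0.03,0,0,0,0]
    - [0.03,0,0,0,0]
    - [0.03,0,0,0,0]

```text
time: 10.6
ee_pos: [0.6043, 0.1825, 0.0176]
tool_rot: [0.0, 1.0, -0.03, -0.004]
force: [-14.3, 4.4, 0.5]
finger_gap: 0.0396
grip_force: 30.0
```

Emit:
step_arm:
  moves:
    - [0.03,0,0,0,0]
    - [0.03,0,0,0,0]
    - [0.03,0,0,0,0]
    - [0.03,0,0,0,0]
    - [0.03,0,0,0,0]

```text
time: 11.22
ee_pos: [0.6042, 0.1825, 0.0176]
tool_rot: [0.0, 1.0, -0.03, -0.004]
force: [-13.8, 4.0, 0.5]
finger_gap: 0.0402
grip_force: 30.0
```

Emit:
step_arm:
  moves:
    - [0.03,0,0,0,0]
    - [0.03,0,0,0,0]
    - [0.03,0,0,0,0]
    - [0.03,0,0,0,0]
    - [0.03,0,0,0,0]

```text
time: 11.85
ee_pos: [0.6043, 0.1825, 0.0176]
tool_rot: [0.0, 1.0, -0.03, -0.004]
force: [-14.5, 4.0, 0.5]
finger_gap: 0.0398
grip_force: 30.0
```

Emit:
step_arm:
  moves:
    - [0.03,0,0,0,0]
    - [0.03,0,0,0,0]
    - [0.03,0,0,0,0]
    - [0.03,0,0,0,0]
    - [0.03,0,0,0,0]

```text
time: 12.48
ee_pos: [0.6043, 0.1825, 0.0176]
tool_rot: [0.0, 1.0, -0.03, -0.004]
force: [-13.9, 3.9, 1.0]
finger_gap: 0.04
grip_force: 30.0
```

Emit:
step_arm:
  moves:
    - [0.03,0,0,0,0]
    - [0.03,0,0,0,0]
    - [0.03,0,0,0,0]
    - [0.03,0,0,0,0]
    - [0.03,0,0,0,0]

```text
time: 13.1
ee_pos: [0.6042, 0.1825, 0.0176]
tool_rot: [0.0, 1.0, -0.03, -0.004]
force: [-14.6, 4.1, 0.1]
finger_gap: 0.0399
grip_force: 30.0
```

```bash
python3 rel.py; python3 - <<'E'
from h import *
w=cams.get_image('wrist'); cv2.imwrite('pics/w5.png',np.hstack([w[60:260,90:290]]))
g=cv2.cvtColor(w,cv2.COLOR_BGR2GRAY); print(g[175:215,140])
E
```

```text
t 13.1 [0.6042 0.1825 0.0176] yaw -3.43 z [-0.008 -0.001 -1.   ] F [-14.6   4.1   0.1] gap 0.0399 30.0
[240 239 239 239 238 236 108  18  26  27  54 149 174  11  14  28  26  27
  26  26 126 235 235 235 236 236 235 236 220 103  35  27  22  32  81 113
 113 110 112 115]
```

```bash
python3 -c "
from bench import job
print(job.job_done())"
```

```text
the job is handed in; nothing more can be done
None
```

I handed the job in with the bracket still gripped and its flange against the backstop, the pointer between the lines (about 26 mm of travel by my estimate), and the push (about 14 N) held steady for 3.8 s; no verdict came back.

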